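# Release and slide the terminal cover off its seat

### The arm

A 7-joint arm with a two-finger parallel gripper is mounted at the origin on a cart in front of the work surface, level with it; the furniture and walls round the work are solid. World frame = base frame: x ahead of the robot, y to its left, z up, the work surface at z = 0. Lengths are in mm, angles in degrees, forces in N, time in s.
With the tool pointing down it reaches from about 425 to 875 mm from the base axis. Payload 9.9 kg.
Tool frame: the origin (TCP) lies midway between the tips of the shut fingers; the grasp point (between the pads) lies 19 mm behind it; z points along the fingers, y is the line along which they close (so a half turn about z gives the same grasp; the last joint's range is limited). The gripper opens to 85 mm and grips with 20 to 120 N. Pads are 22 mm wide; open, the fingers measure 114 mm over their backs; the gripper's body (76 mm by 85 mm) begins 54 mm behind the grasp point. The pads swing forward as they close: fully open they stand 13 mm farther back than shut.
Start: joints at [-81.291, 32.985, 1.427, 82.34, -0.859, 64.687, -3.237], TCP at [157.686, 656.326, 231.289] pointing down, gripper open.
Joint ranges: [-157.87, 157.87], [-19.46, 123.44], [-87.15, 90], [11.01, 140.99], [-62.26, 242.26], [9.8, 113.94], [-161.44, 161.44]. Speed limits (degrees/s): [127.2, 127.2, 172.46, 172.46, 180, 180, 180].

### API

Orientations are given as a 3x3 rotation matrix whose columns are the frame's x, y, z axes.
In Python, from station import env, imaging, ticket gives the robot as it stands. The module is installed in compiled form; this text tells all that it offers.
- The arm moves only by the tool jog_arm, never from a script. Its argument "targets" is a list of rows, each a list of 6 numbers: the shift along the tool's x, y, z as a fraction of full scale, then the turn, a rotation vector about the tool's x, y, z as a fraction of full scale. A call has 1 to 5 rows; each row shifts and turns the commanded pose from where the row before left it, along the tool's axes as they then stand; what a row does not reach is not made up. Full scale, the value 1, is 0.06 m for a shift and 10 degrees for a turn. A row lasts 1/8 s, in which the tool goes at most 62.5 mm and 10.7 degrees, less where a joint would pass 70% of its speed; a pose out of reach is approached as far as the arm can. A call with a number of a shift or a turn outside -1 to 1 is refused whole. A call with a gripper value outside its range is refused whole. "grip" is the closure, from -1 (fully open) to 1 (shut), set as the call begins (left out, the last holds). The fingers move at their own pace and stop on an object; "newtons" is the grip in N (left out, the last holds). Time passes only in rows, so rows that do not move let the fingers close. It gives the time, the measured TCP pose, the force, the opening and the grip force at its end, in the units of the state.
- env.get_state(): the state, without advancing time (a new reading comes with each control period).
- imaging.snapshot(name): name is "side" or "top"; returns the picture (384x512x3 uint8, red, green, blue); there is no depth.
- imaging.camera_info(name): a dict with "vertical_fov" (degrees; the focal length in pixels is half the picture's height over the tangent of half this angle, whatever the lens; pixels are square), "cx", "cy" (the principal point, pixels), "k1" (the pictures are not rectified: a ray, as slopes to the right and down, at radius r is drawn at 1 + k1 r^2 times it, then the intrinsics apply), "world_from_camera" (4x4, takes a point from camera to world coordinates). Camera axes: x right, y down, z forward; pixel columns grow to the right and rows downward; lengths in mm; the calibration is good to about 2 mm. A picture is of the moment at which its call begins. camera_info takes no time and is no camera call.
- ticket.hand_in(): hands the job in; it is judged then, once.
The state is a dict: "t": time; "qpos": joint angles; "qd": joint speeds; "joint_torque": joint torques, N m; "position": TCP position; "ee_rot": TCP orientation; "contact_force": force on the tool from outside, world axes, zero at the start; "ft_torque": the same for the moment, N m; "grip_width": finger opening in mm; "gripper_force": force on a finger pad.
Only numpy, scipy, OpenCV 4.12 (cv2) and the standard library are available. Lean on these libraries where they do the work, as an engineer would, in place of code of your own. Each camera call takes 0.05 s, during which the arm holds its last target. There are 200 camera calls.

### The job

Open the terminal box: with closed fingertips press the red snap tab right in until the yellow cover springs free, let the tab come back up, then gently push the cover by its bar, away from the tab, until it lies wholly on the box's plain deck and all the green terminals are open. Only press and push: do not lift the cover or force it while it is latched, do not push it over the far end of the deck, and leave the orange gear, the USB stick and the black bracket where they are.

Things in the scene. Friction and masses are not known exactly. Their poses are not given: they have to be found in the camera images.
- terminal_box: Grey terminal box fixed to the bench, 218 x 84 mm, on a 230 x 100 x 5 mm plate. Origin: on the bench under its middle; x runs along the box from red tab to plain deck, the way the cover slides; z up. Along x: rear block with tab -112 to -66 mm (44 mm high; cable glands behind it to -130), cover's seat over the open terminal bay -66 to 0, plain deck 0 to 106, open at its end.
- deck_mid (a point): Middle of the plain deck's top, 53 mm ahead of the box's origin, 40 mm high; axes as the box. Guide walls with overhanging lips, 53.5 mm high, run along both sides from x -66 to 106 mm of the box; the gap between the lips is y -26 to +26 mm. They keep the cover down and straight.
- cover: Yellow cover, 62 mm (x) x 60 mm, plate top 9 mm above its underside, 70 g, loose in the guides. Origin: centre of its underside, axes as the box. Latched: origin at x -30 mm in the box frame, 40 mm high. Once the tab is pressed in, a spring moves it about 11 mm ahead, to x -19, and it stays free of the catch; it then slides with under 2 N. Wholly on the deck: x +31 to +75 mm.
- cover_bar (a point): Middle of the upper rear edge (towards the tab) of the cover's push bar, 67 mm above the bench, at x -31 mm in the cover's frame. The bar stands on the cover's rear edge, 40 mm wide (y), 7 mm thick (x), 18 mm above the plate. Push on its rear face, above the tab's height of 58 mm.
- tab_pad (a point): Centre of the top of the red snap tab's pad, 22 mm (x) x 24 mm (y), 58 mm above the bench at rest; at x = -88 mm, y = 0 in the box frame. The gap from pad to the push bar is 16 mm when latched. Its axes are the box's.
- tab (a joint): Travel of the snap tab, pressed straight down against a spring: 0 m at rest, 0.008 m at its stop; the catch lets go at about 0.004 m. Takes about 5 to 9 N; springs back up when let go.
- gear_orange: Bystander: orange printed gear, 53 mm across, 10 mm high, lying flat; origin under its centre.
- usb_stick: Bystander: black USB stick 18 x 51 x 8 mm, lying flat; origin under its centre.
- bracket_black: Bystander: black printed angle bracket 36 x 56 x 45 mm; origin under its centre.
Things that resemble listed ones, but are neither listed nor needed, are in the scene too. Of the things like the cover, leave any that is brown; of the rest the smaller one is meant.

How it is judged (in metres and radians):
On the way, in this order (a step that is already met when the one before it is completed fails the run):
1. the red tab is pressed in past its catch while the cover is still on its seat (value of joint tab above 0.004 m and x of cover in the frame of terminal_box below -0.01 m), for 0.05 s.
2. the fingers push the released cover along the guides (contact force between the fingers and cover above 0.05 N and x of cover in the frame of terminal_box above -0.012 m).
At the end, for the whole second after the job is handed in: The cover lies at rest, flat in its guides wholly on the plain deck (its origin 29 to 79 mm ahead of the box's origin along x, within 6 mm sideways and 4 mm in height), clear of the terminals, and the tab is back up (under 2 mm) (x of cover in the frame of terminal_box between 0.029 and 0.079 m and y of cover in the frame of terminal_box between -0.006 and 0.006 m and z of cover in the frame of terminal_box between 0.036 and 0.044 m and linear speed of cover below 0.01 m/s and value of joint tab below 0.002 m); the robot touches nothing.
It fails at once if the cover is lifted or tipped out of its guides (z of cover in the frame of terminal_box above 0.047 m or angle between cover's own z axis and vertical above 0.15 rad).
It fails at once if the cover is forced or gripped (more than 25 N from the fingers) (contact force between the fingers and cover above 25 N).
It fails at once if a bystander is moved by more than 15 mm (distance of any of gear_orange, usb_stick, bracket_black from where it was at the start of the episode above 0.015 m).
It also fails if it takes over 38 s, if anything falls off the work surface, if the arm or the gripper's body presses on something with over 40 N, if the wrist force passes 120 N, or if a joint passes its speed limit or range.

## Working session

There is one attempt and no reset: what is moved stays moved. The work goes in short steps, Python scripts to look and compute and a tool call to move; the robot and the scene stay as the last step left them, time stands still between calls to the robot, and variables do not carry over. Pictures are saved under pics/ and viewed, at most 10 in all, crops included, and the job is handed in when it is done.

Besides the shell and the picture viewer there is one more tool, called after "Call:" as a command line: name --pt "numbers of a row" for each row, then --argument value for the rest. jog_arm: Moves the arm, as the interface text tells. Its arguments: {"type":"object","properties":{"targets":{"type":"array","items":{"type":"array","items":{"type":"number"}}},"grip":{"type":"number"},"newtons":{"type":"number"}},"required":["targets"]}

```bash
mkdir -p pics && python3 - <<'E'
from station import env, imaging
import cv2
for n in("side","top"):
    im=imaging.snapshot(n); cv2.imwrite(f"pics/{n}0.png",im[:,:,::-1])
    print(n,imaging.camera_info(n))
s=env.get_state();print(s["t"],s["position"],s["ee_rot"],s["grip_width"])
E
```

```text
side {'vertical_fov': 49.00845497097917, 'cx': 258.43446760899866, 'cy': 190.63100297756904, 'k1': -0.03820538842618879, 'world_from_camera': array([[ 8.68613679e-01, -2.08616826e-01,  4.49432193e-01,
         9.21785277e+01],
       [-4.95351386e-01, -3.44162725e-01,  7.97608314e-01,
        -7.42905957e+02],
       [-1.17167069e-02, -9.15440352e-01, -4.02283085e-01,
         4.77292730e+02],
       [ 0.00000000e+00,  0.00000000e+00,  0.00000000e+00,
         1.00000000e+00]])}
top {'vertical_fov': 46.16491960066189, 'cx': 247.83340908807196, 'cy': 193.17199835238384, 'k1': -0.009169834552062432, 'world_from_camera': array([[ 2.09807428e-02, -9.94455749e-01,  1.03041600e-01,
         4.38431689e+02],
       [-9.99557368e-01, -2.30386919e-02, -1.88225293e-02,
         5.47088452e+01],
       [ 2.10921162e-02, -1.02601080e-01, -9.94498940e-01,
         9.35695670e+02],
       [ 0.00000000e+00,  0.00000000e+00,  0.00000000e+00,
         1.00000000e+00]])}
0.1 [157.61308433 655.90855925 230.5392561 ] [[-9.72326760e-01  2.33624908e-01 -2.72112484e-04]
 [ 2.33625053e-01  9.72325650e-01 -1.47146935e-03]
 [-7.91899450e-05 -1.49432132e-03 -9.99998880e-01]] 85.13786155549775
```

View pics/side0.png

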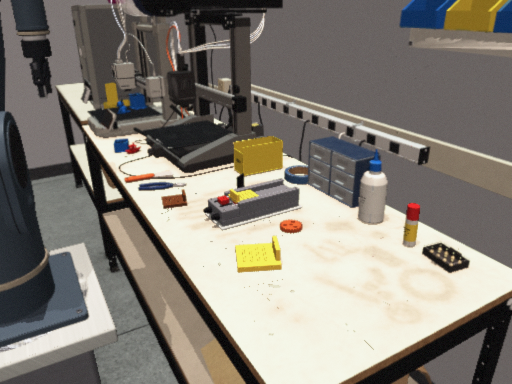

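View pics/top0.png

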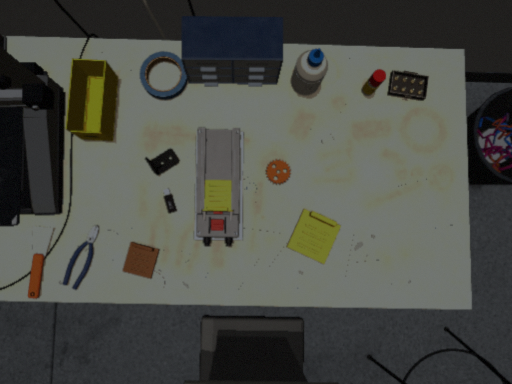

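The top view shows the box near column 218, with the red tab at about (217,225), the cover at (218,196) and the deck running up the image (+x). The side view shows the tab at about (224,199). The decoys, a larger yellow cover and a brown one, lie loose on the bench.

```bash
cat > h.py <<'E'
import numpy as np, cv2
from station import env, imaging
def cam(n):
    c=imaging.camera_info(n); f=192/np.tan(np.radians(c["vertical_fov"]/2)); return c,f
def ray(n,uv):
    c,f=cam(n); d=np.array([(uv[0]-c["cx"])/f,(uv[1]-c["cy"])/f]); s=d.copy()
    for _ in range(20): s=d/(1+c["k1"]*(s@s))
    T=c["world_from_camera"]; v=T[:3,:3]@np.array([*s,1]); return T[:3,3],v/np.linalg.norm(v)
def plane(n,uv,z):
    o,v=ray(n,uv); return o+v*(z-o[2])/v[2]
def tri(a,b):
    o,v=ray("top",a); p,w=ray("side",b)
    t=np.linalg.lstsq(np.c_[v,-w],p-o,rcond=None)[0]
    A,B=o+v*t[0],p+w*t[1]; return (A+B)/2,np.linalg.norm(A-B)
def proj(n,P):
    c,f=cam(n); T=c["world_from_camera"]; q=T[:3,:3].T@(np.array(P)-T[:3,3]); s=q[:2]/q[2]
    s=s*(1+c["k1"]*(s@s)); return s*f+[c["cx"],c["cy"]]
def mask(im,col):
    h=cv2.cvtColor(im,cv2.COLOR_RGB2HSV)
    if col=="red": return cv2.inRange(h,(0,150,90),(6,255,255))|cv2.inRange(h,(172,150,90),(180,255,255))
    return cv2.inRange(h,(24,120,90),(34,255,255))
E
python3 - <<'E'
from h import *
roi={"top":(190,120,250,255),"side":(195,170,310,230)}
out=[]
for n in roi:
    im=cv2.imread(f"pics/{n}0.png")[:,:,::-1].copy(); x0,y0,x1,y1=roi[n]
    for col in("red","yellow"):
        m=mask(im,col)[y0:y1,x0:x1]
        k,l,st,ce=cv2.connectedComponentsWithStats(m)
        for i in range(1,k):
            if st[i,4]>8:
                pts=np.argwhere(l==i)[:,::-1].astype(np.float32)
                print(n,col,st[i]+[x0,y0,0,0,0],ce[i]+[x0,y0],cv2.minAreaRect(pts+np.float32([x0,y0])))
    out.append(cv2.resize(im[y0:y1,x0:x1],None,fx=5 if n=="side" else 4,fy=5 if n=="side" else 4,interpolation=cv2.INTER_CUBIC))
w=800-240;a=np.zeros((540,800,3),np.uint8);a[:,:240]=out[0];o=cv2.resize(out[1],(556,290));a[:290,244:]=o
cv2.imwrite("pics/crop.png",a[:,:,::-1])
E
```

```text
top red [214 212   8   2  15] [217.73333333 212.46666667] ((217.5, 212.5), (1.0, 7.0), 90.0)
top red [211 220  12  10 118] [216.59322034 224.5       ] ((216.5, 224.5), (9.0, 11.0), 90.0)
top yellow [203 180  29  32 804] [217.49875622 195.        ] ((217.57460021972656, 195.06056213378906), (27.979312896728516, 30.97709846496582), 2.2025983333587646)
side red [218 196  11   8  74] [222.97297297 199.67567568] ((223.0, 199.5), (7.0, 10.0), 90.0)
side yellow [231 189  27  13 164] [244.77439024 194.09146341] ((244.0, 195.0), (26.0, 12.0), 0.0)
```

View pics/crop.png

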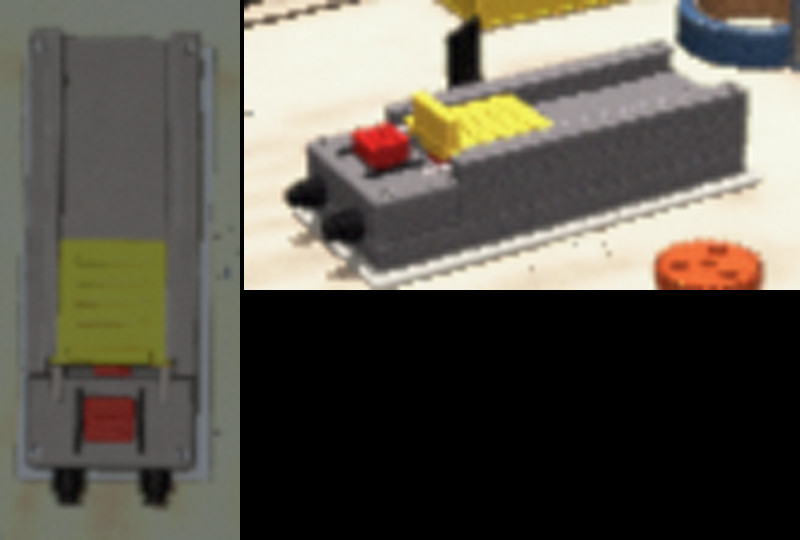

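The crop shows three things clearly: the red pad at top (216.6,224.5) and side top-face centre (223.5,198.3), the push bar at the cover's near edge, and box edges running almost straight up. Next I triangulate and get the yaw.

```bash
python3 - <<'E'
from h import *
np.set_printoptions(precision=1,suppress=True)
print("tab tri",tri((216.6,224.5),(223.5,198.3)))
tp=plane("top",(216.6,224.5),58);ts=plane("side",(223.5,198.3),58);print("planes58",tp,ts)
# bar upper rear edge: top view bottom edge of yellow; side crop corners (416,97)-(458,117) mean
print("bar top",plane("top",(217.5,210.5),67), "side",plane("side",(195+(437-244)/4.835,170+107/4.835),67),tri((217.5,210.5),(195+(437-244)/4.835,170+107/4.835)))
C=lambda x,y,z:plane("top",(190+(x)/4-.5,120+y/4-.5),z)
fl,fr=C(31,31,53.5),C(200,33,53.5);rl,rr=C(28,466,44),C(195,466,44)
d=(fl+fr-rl-rr)/2;print("corners",fl,fr,rl,rr,"len",np.hypot(*d[:2]),"yaw",np.degrees(np.arctan2(d[1],d[0])))
g=(fl-fr);print("yaw2",np.degrees(np.arctan2(-g[0],g[1])));g=rl-rr;print(np.degrees(np.arctan2(-g[0],g[1])))
# plate corners z=5 from white, right side
a,b=C(214,48,5),C(208,478,5);print("plate R",np.degrees(np.arctan2(*(a-b)[[1,0]])),np.hypot(*(a-b)[:2]))
m=(rl+rr)/2;ax=np.array([np.cos(0),0]);print("mid rear",m,"mid front",(fl+fr)/2)
E
```

```text
tab tri (array([467.9,  97.1,  55.7]), np.float64(2.27087186625819))
planes58 [466.8  97.5  58. ] [466.9  92.1  58. ]
bar top [493.5  96.1  67. ] side [497.7  92.1  67. ] (array([496. ,  95. ,  66.1]), np.float64(5.47212496759078))
corners [659.7 141.7  53.5] [660.9  57.4  53.5] [443.8 137.   44. ] [445.6  54.9  44. ] len 215.60052556298066 yaw 0.9549471021605583
yaw2 0.8046590967462303
1.2188827359293724
plate R 0.48185318181204684 225.33886182589941
mid rear [444.7  96.   44. ] mid front [660.3  99.6  53.5]
```

Call:
jog_arm --pt "0 0 0 0 0 -0.72" --pt "0 0 0 0 0 -0.72" --pt "-0.2 -0.36 0 0 0 0" --pt "-0.4 -0.72 0 0 0 0" --pt "-0.4 -0.72 0 0 0 0" --grip 1 --newtons 30

```text
t: 0.72
position: [219.8, 547.8, 230.7]
ee_rot: [[-1.0, -0.016, -0.0], [-0.016, 1.0, -0.001], [0.0, -0.001, -1.0]]
contact_force: [0.8, 0.0, 1.3]
grip_width: 0.0
gripper_force: 0.0
```

Call:
jog_arm --pt "-0.4 -0.74 0 0 0 0" --pt "-0.4 -0.74 0 0 0 0" --pt "-0.4 -0.74 0 0 0 0" --pt "-0.4 -0.74 0 0 0 0" --pt "-0.4 -0.74 0 0 0 0"

```text
t: 1.35
position: [343.3, 327.5, 231.2]
ee_rot: [[-1.0, -0.015, -0.0], [-0.015, 1.0, -0.0], [0.0, -0.0, -1.0]]
contact_force: [-0.0, 0.0, 0.0]
grip_width: 0.0
gripper_force: 0.0
```

Call:
jog_arm --pt "-0.4 -0.74 0.3 0 0 0" --pt "-0.4 -0.74 0.3 0 0 0" --pt "-0.4 -0.74 0.3 0 0 0" --pt "-0.3 -0.5 0.3 0 0 0" --pt "0 0 0 0 0 0"

```text
t: 1.98
position: [435.6, 164.4, 158.1]
ee_rot: [[-1.0, -0.011, -0.002], [-0.011, 1.0, -0.002], [0.002, -0.002, -1.0]]
contact_force: [-0.1, 0.9, 0.5]
grip_width: 0.3
gripper_force: 0.0
```

Call:
jog_arm --pt "-0.17 -0.38 0.25 0 0 0" --pt "-0.17 -0.38 0.25 0 0 0" --pt "-0.17 -0.38 0.25 0 0 0" --pt "0 0 0 0 0 0" --pt "0 0 0 0 0 0"

```text
t: 2.6
position: [466.7, 100.8, 114.7]
ee_rot: [[-1.0, -0.017, -0.0], [-0.017, 1.0, 0.001], [-0.0, 0.001, -1.0]]
contact_force: [-1.1, 1.4, -0.5]
grip_width: 0.1
gripper_force: 0.0
```

```bash
python3 - <<'E'
from h import *
print(env.get_state()["position"],env.get_state()["t"])
o=[]
for n,(x0,y0,x1,y1) in {"top":(180,160,260,260),"side":(180,120,290,220)}.items():
    im=imaging.snapshot(n); c=cv2.resize(im[y0:y1,x0:x1],None,fx=4,fy=4,interpolation=cv2.INTER_CUBIC); o.append(c)
cv2.imwrite("pics/c2.png",np.hstack(o)[:,:,::-1])
E
```

```text
[466.7239792  100.79840883 114.66015177] 2.6
```

View pics/c2.png

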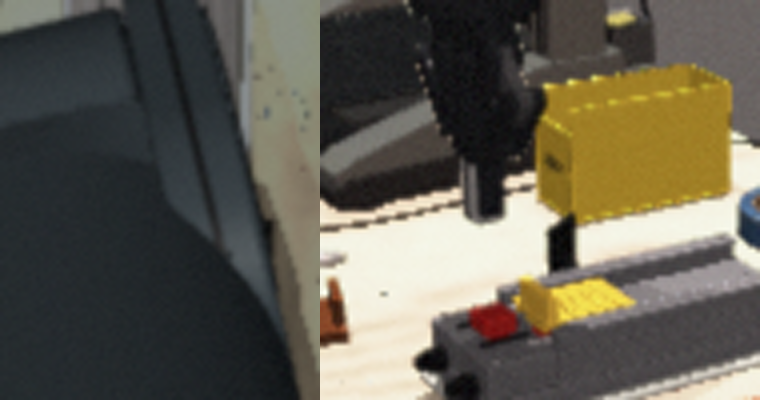

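The side crop shows the shut tip at about side pixel (221,174), above the tab at (223.5,198); the arm hides the top view. I compare the tip with its projected TCP.

```bash
python3 - <<'E'
from h import *
p=env.get_state()["position"]; print(proj("side",p),proj("side",[466.8,96.5,58]),proj("side",[466.8,94,58]),proj("side",[466.8,96.5,114.7]))
E
```

```text
[220.78167037 174.95725562] [222.67029441 197.65646088] [223.11821757 198.0311216 ] [221.5587279  175.60158643]
```

Call:
jog_arm --pt "0.03 -0.09 0.3 0 0 0" --pt "0 0 0.3 0 0 0" --pt "0 0 0.2 0 0 0" --pt "0 0 0 0 0 0" --pt "0 0 0 0 0 0"

```text
t: 3.32
position: [465.5, 94.3, 66.8]
ee_rot: [[-1.0, -0.016, 0.001], [-0.016, 1.0, 0.0], [-0.001, 0.0, -1.0]]
contact_force: [0.3, -0.6, 0.2]
grip_width: 0.1
gripper_force: 0.0
```

Now I press: about 16 mm down in small rows, to z ≈ 51.

Call:
jog_arm --pt "0 0.02 0.07 0 0 0" --pt "0 0 0.07 0 0 0" --pt "0 0 0.04 0 0 0" --pt "0 0 0.03 0 0 0" --pt "0 0 0 0 0 0"

```text
t: 3.95
position: [465.4, 95.4, 53.7]
ee_rot: [[-1.0, -0.016, 0.0], [-0.016, 1.0, 0.0], [-0.0, 0.0, -1.0]]
contact_force: [-0.1, 0.4, 4.2]
grip_width: -0.1
gripper_force: 1.9
```

Call:
jog_arm --pt "0 0 0.03 0 0 0" --pt "0 0 0.03 0 0 0" --pt "0 0 0.01 0 0 0" --pt "0 0 0 0 0 0" --pt "0 0 0 0 0 0"

```text
t: 4.58
position: [465.3, 95.4, 49.8]
ee_rot: [[-1.0, -0.016, 0.0], [-0.016, 1.0, 0.0], [-0.0, 0.0, -1.0]]
contact_force: [-2.1, 1.9, 10.1]
grip_width: 0.1
gripper_force: 5.6
```

```bash
python3 - <<'E'
from h import *
s=env.get_state();print(s["position"],s["contact_force"],s["t"])
im=imaging.snapshot("side"); x0,y0,x1,y1=190,150,320,230
cv2.imwrite("pics/c3.png",cv2.resize(im[y0:y1,x0:x1],None,fx=5,fy=5,interpolation=cv2.INTER_CUBIC)[:,:,::-1])
E
```

```text
[465.31855163  95.41522626  49.84203774] [-2.13313966  1.85896239 10.08142963] 4.575
```

View pics/c3.png

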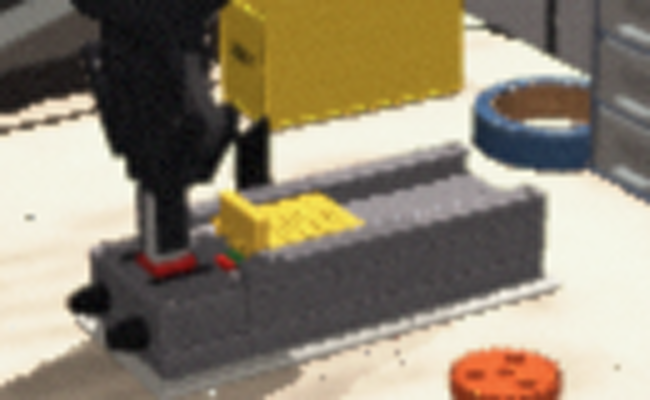

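The tab is fully down (10 N) and the cover has sprung forward: bar left edge at about (233,190), green showing behind it. Next I raise the tool and let the tab come back up.

Call:
jog_arm --pt "0 0 -0.1 0 0 0" --pt "0 0 -0.12 0 0 0" --pt "0 0 0 0 0 0" --pt "0 0 0 0 0 0"

```text
t: 5.12
position: [465.0, 95.0, 62.5]
ee_rot: [[-1.0, -0.015, -0.0], [-0.015, 1.0, -0.0], [0.0, -0.0, -1.0]]
contact_force: [1.0, 1.1, -0.1]
grip_width: 0.6
gripper_force: 0.0
```

Call:
jog_arm --pt "-0.12 0 0 0 0 0" --pt "-0.12 0 0 0 0 0" --pt "-0.08 0 0 0 0 0" --pt "-0.08 0 0 0 0 0" --pt "-0.08 0 0 0 0 0"

```text
t: 5.75
position: [494.3, 95.6, 62.6]
ee_rot: [[-1.0, -0.015, -0.0], [-0.015, 1.0, -0.0], [0.0, -0.0, -1.0]]
contact_force: [-0.5, 0.5, 0.3]
grip_width: 0.2
gripper_force: 0.0
```

Call:
jog_arm --pt "-0.08 0 0 0 0 0" --pt "-0.08 0 0 0 0 0" --pt "-0.08 0 0 0 0 0" --pt "-0.08 0 0 0 0 0" --pt "-0.08 0 0 0 0 0"

```text
t: 6.38
position: [518.3, 96.1, 62.7]
ee_rot: [[-1.0, -0.016, -0.0], [-0.016, 1.0, -0.0], [0.0, -0.0, -1.0]]
contact_force: [-0.6, 0.0, 0.9]
grip_width: 0.3
gripper_force: 0.2
```

Call:
jog_arm --pt "-0.08 0 0 0 0 0" --pt "-0.08 0 0 0 0 0" --pt "-0.08 0 0 0 0 0" --pt "-0.08 0 0 0 0 0" --pt "-0.08 0 0 0 0 0"

```text
t: 7.0
position: [542.4, 96.5, 62.7]
ee_rot: [[-1.0, -0.016, 0.0], [-0.016, 1.0, 0.0], [-0.0, 0.0, -1.0]]
contact_force: [0.2, 0.7, -0.1]
grip_width: -0.1
gripper_force: 0.2
```

```bash
python3 - <<'E'
from h import *
s=env.get_state();print(s["position"],s["contact_force"],s["t"])
im=imaging.snapshot("side"); x0,y0,x1,y1=190,150,320,230
cv2.imwrite("pics/c4.png",cv2.resize(im[y0:y1,x0:x1],None,fx=5,fy=5,interpolation=cv2.INTER_CUBIC)[:,:,::-1])
E
```

```text
[542.36649644  96.46003154  62.71932532] [ 0.1608692   0.71271533 -0.14286046] 7.0
```

View pics/c4.png

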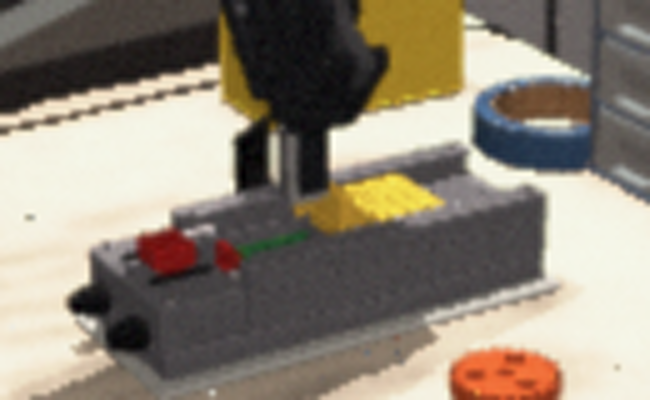

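The tab is up and the cover is sliding straight, with its bar near crop (320,210) and green terminals showing. I push about 20 mm more, then back off.

Call:
jog_arm --pt "-0.08 0 0 0 0 0" --pt "-0.08 0 0 0 0 0" --pt "-0.08 0 0 0 0 0" --pt "-0.06 0 0 0 0 0" --pt "-0.04 0 0 0 0 0"

```text
t: 7.68
position: [562.6, 96.7, 62.7]
ee_rot: [[-1.0, -0.015, -0.0], [-0.015, 1.0, -0.0], [0.0, -0.0, -1.0]]
contact_force: [-0.4, 0.6, -0.5]
grip_width: -0.3
gripper_force: 0.4
```

Call:
jog_arm --pt "0.1 0 0 0 0 0" --pt "0.2 0 0 0 0 0" --pt "0 0 -0.6 0 0 0" --pt "0 0 -0.8 0 0 0" --pt "0 0 -0.8 0 0 0"

```text
t: 8.3
position: [543.2, 96.4, 195.9]
ee_rot: [[-1.0, -0.016, -0.001], [-0.016, 1.0, -0.0], [0.001, -0.0, -1.0]]
contact_force: [0.6, 0.5, -1.4]
grip_width: -0.1
gripper_force: 0.0
```

Call:
jog_arm --pt "0.4 0.8 0 0 0 0" --pt "0.4 0.8 0 0 0 0" --pt "0.4 0.8 0 0 0 0" --pt "0.4 0.8 0 0 0 0" --pt "0 0 0 0 0 0"

```text
t: 8.93
position: [441.9, 291.1, 194.5]
ee_rot: [[-1.0, -0.023, -0.001], [-0.023, 1.0, 0.002], [0.001, 0.002, -1.0]]
contact_force: [0.7, -0.5, 1.1]
grip_width: -0.0
gripper_force: 0.0
```

```bash
python3 - <<'E'
from h import *
s=env.get_state();print(s["position"],s["contact_force"],s["t"])
o=[]
for n,(x0,y0,x1,y1) in {"top":(190,120,250,260),"side":(190,150,320,230)}.items():
    im=imaging.snapshot(n);m=mask(im,"yellow")[y0:y1,x0:x1]
    k,l,st,ce=cv2.connectedComponentsWithStats(m)
    for i in range(1,k):
        if st[i,4]>30:
            print(n,st[i][:5],ce[i])
            if n=="top":
                x,y,w,h=st[i][:4]+[x0,y0,0,0,0][:4]
                a=plane(n,(x+w/2-.5,y-.5),49);b=plane(n,(x+w/2-.5,y+h-.5),67)
                print("front",a,"bar rear",b,"cover x in box ~",a[0]-31-555,b[0]+31-555)
    c=cv2.resize(im[y0:y1,x0:x1],None,fx=4,fy=4,interpolation=cv2.INTER_CUBIC);p=np.zeros((560,c.shape[1],3),np.uint8);p[:len(c)]=c;o.append(p)
cv2.imwrite("pics/c5.png",np.hstack(o)[:,:,::-1])
E
```

```text
[441.86953415 291.13328505 194.52065889] [ 0.70869802 -0.45599687  1.10631955] 8.925
top [ 15  21  27  30 771] [28.26977951 35.22957198]
front [634.83785682  99.83503162  49.        ] bar rear [571.44594744  97.26259573  67.        ] cover x in box ~ 48.8378568222729 47.44594743642608
side [ 68  33  27  10 139] [82.20143885 37.13669065]
```

View pics/c5.png

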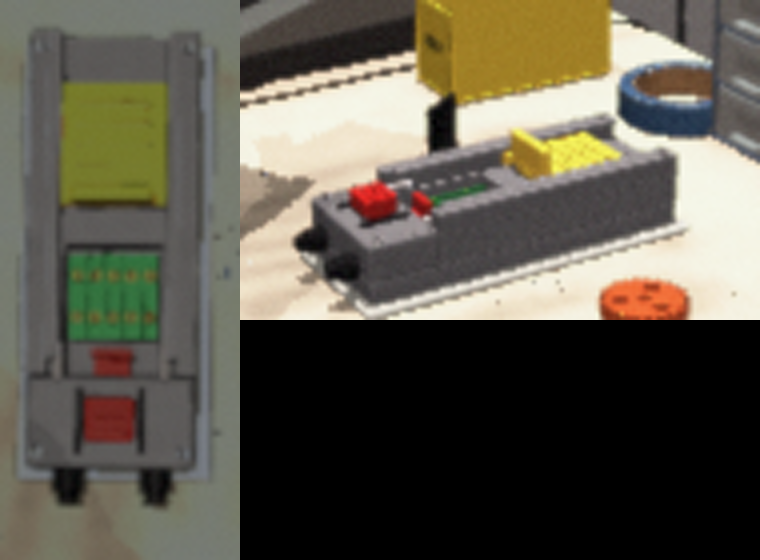

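The cover lies flat on the deck at box x ≈ +48 mm, all the green terminals are open, the tab is up, and the arm is clear.

```bash
python3 -c "
from station import ticket
print(ticket.hand_in())"
```

```text
the job is handed in; nothing more can be done
None
```

The terminal box is open and the job is handed in: the cover lies wholly on the plain deck at about x +48 mm, all green terminals are clear and the tab is back up; no verdict came back from the hand-in.

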